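# Pull a mask plate into line on a wheel half with a tapered drift pin

## Task

The round steel mask plate on the wheel half has slipped, so its two holes no longer sit over the wheel's bolt holes. Take the tapered drift pin from the pin stand and ease it down through either hole of the plate, giving sideways as you feel the hole beneath, until the plate is pulled into line and the pin's collar sits flat on the plate; then put the straight locating pin fully home in the other hole, and leave both pins in. Work by feel: never push a pin harder than 40 N, and leave everything else where it is.

Things in the scene. Friction and masses are not known exactly. Their poses are not given: they have to be found in the camera images.
- stand: spray turntable bolted to the table, brake on; origin on its axis at table height. On it lies a wheel half as a drum: 270 mm across the bottom flange, 228 mm across the drum, flat face 115 mm above the table, hollow beneath, with 22 mm bolt holes 12 mm deep then open, on a circle of radius 85 mm. The wheel lies up to 6 mm off centre and turned anyhow: this pose does not tell. Wheel and plate count as part of it
- mask: round plain steel mask plate, 212 mm across, 6 mm thick, flat on the wheel's face; origin at the centre of its underside, z up, y towards hole1. Two 22 mm holes, 85 mm either side of its centre, belong right over two wheel holes. Its slotted middle is under a finger-tight hand nut (60 mm washer, 27 mm high over the plate): it can turn about the nut and slide along its y, each against about 5 N at the holes
- hole1 (a point): centre of one 22 mm hole of the mask plate, at the plate's top face, 121 mm above the table, 85 mm from its centre on its +y side; axes as mask. The middle of the wheel hole beneath lies up to 7 mm off (x within 6, y within 5), any way: no pose tells it; a sliver of the wheel's web shows through the hole, and a pin feels its edge as a side force towards the wheel hole's middle
- hole2 (a point): centre of the other hole, just the same, 85 mm from the plate's centre on its -y side. Once the drift pin is home in one hole, plate and wheel holes agree within about 2 mm at both
- drift: tapered steel drift pin, long black grip, standing point down in the pin stand. Origin on its axis at the underside of its collar; z up. Above: collar 32 mm across, 6 mm thick; round grip 25 mm across from 6 to 50 mm up (grasp at 28). Below: straight shank 20.6 mm across for 18 mm, then a taper to a 4.4 mm point 62 mm below the origin. 0.14 to 0.22 kg. Home when its origin is at the plate's top face
- dowel: straight steel locating pin with a short black mushroom knob, standing in the pin stand. Origin on its axis at the underside of its collar; z up. Above: collar 32 mm across, 6 mm thick; neck 22 mm; round knob 32 mm across from 17 to 32 mm up (grasp at 25). Below: shank 20 mm across for 29 mm, then a nose narrowing to 12 mm at 36 mm below the origin. Home when its origin is at the plate's top face
- bolt: spare hexagon-headed bolt in the third hole of the pin stand, head 30 mm across, 16 mm high; origin under its head. Leave alone
- rack: grey pin stand fixed to the table: a top plate 190 x 60 x 10 mm, top face 72 mm above the table, on two end cheeks, with three equal 22.5 mm holes 60 mm apart along its x axis (at -60, 0, 60 mm); origin at the centre of its underside. Which pin stands in which hole varies
- tape: roll of masking tape, 110 mm across, 36 mm high; bystander
- brush: dusting brush lying on the table, about 220 mm long; bystander
- tin: steel paint tin, 84 mm across, 110 mm high; bystander
- cup: white mixing cup, 84 mm across, 100 mm high; bystander
- torch: black hand torch lying on the table, 150 mm long; bystander
Not all that is in view belongs to the job. What is shaped like the dowel but blue is not meant. What is shaped like the drift but white is not meant.

How it is judged:
By the outcome, as a careful person would: the job done as asked, in the order asked, and still so for the second after the job is handed in, with the robot touching nothing.
It also fails if it takes over 72 s, if anything falls off the work surface, if the arm or the gripper's body presses on something with over 40 N, if the wrist force passes 120 N, or if a joint passes its speed limit or range.

## Robot

A 6-joint arm with a two-finger parallel gripper is mounted at the origin on the work surface. World frame = base frame: x ahead of the robot, y to its left, z up, the work surface at z = 0. Lengths are in m, angles in degrees, forces in N, time in s.
With the tool pointing down it reaches from about 0.325 to 0.775 m from the base axis. Payload 5.5 kg.
Tool frame: the origin (TCP) lies at the centre of the arm's flange, where the gripper is bolted on; the fingertips stand 182 mm ahead of it and the grasp point (between the pads) lies 163 mm ahead of it; z points along the fingers, y is the direction in which the jaws open and shut (so a half turn about z gives the same grasp; the last joint's range is limited). The gripper opens to 88 mm and grips with 3 to 60 N. Pads are 20 mm wide; open, the fingers measure 115 mm over their backs; the gripper's body (75 mm by 178 mm) begins 61 mm behind the grasp point.
Start: joints at [-71.889, 5.22, 70.514, -0, 104.267, -3.249], TCP at [0.219, -0.559, 0.405] pointing down, gripper open.
Joint ranges: [-164.24, 164.24], [-49.07, 125.15], [9.68, 141.18], [-86.29, 266.29], [3.28, 154.24], [-151.56, 151.56]. Speed limits (degrees/s): [147.25, 147.25, 172.46, 180, 180, 180].

## Interface

Orientations are given as [roll, pitch, yaw] about the fixed x, y, z axes, in that order (R = Rz(yaw) Ry(pitch) Rx(roll)).
In Python, from station import r gives the robot as it stands. The module is installed in compiled form; this text tells all that it offers. Calls block until the motion is done:
- r.reach(position, orientation): joint-space move of the TCP to a pose.
- r.servo_line(position, rotation=None, speed=0.15): straight line of the TCP; rotation=None keeps the orientation; speed is the mean speed in m/s.
- r.move_joints(angles): joint-space move.
- r.let_go() and r.grab(squeeze=None): open the fingers fully, or close them until they stop; squeeze is the grip in N (None keeps the last).
- r.wait(seconds).
- r.inverse_kinematics(position, orientation): joint angles nearest the present ones, or None.
- r.sense(): the state.
- r.snapshot(name): name is "side" or "top" or "wrist"; returns a dict with "frame" (400x640x3 uint8, red, green, blue), "fx", "fy", "cx", "cy" (pixels), "R" (3x3) and "t" (3): a world point X has camera coordinates R X + t. Camera axes: x right, y down, z forward; pixel columns grow to the right and rows downward; lengths in m; the calibration is good to about 2 mm. A picture is of the moment at which its call begins. There is no depth.
A pose or a line that the arm cannot do raises r.IKError and nothing moves.
- r.hand_in(): hands the job in, once; it reports no verdict.
The state is a dict: "clock": time; "joints": joint angles; "joint_vel": joint speeds; "joint_torque": joint torques, N m; "tcp_pos": TCP position; "orientation": TCP orientation; "contact_force": force on the tool from outside, world axes, zero at the start; "torque": the same for the moment, N m; "opening": finger opening in m.
Only numpy, scipy, OpenCV 4.12 (cv2) and the standard library are available. Lean on these libraries where they do the work, as an engineer would, in place of code of your own. Each camera call takes 0.05 s, during which the arm holds its last target. There are 200 camera calls.

## Working session

There is one attempt and no reset: what is moved stays moved. The work goes in short steps, each a Python script; the robot and the scene stay as the last script left them, time stands still between calls to the robot, and variables do not carry over. Pictures are saved under pics/ and viewed, on a budget of 10 in all, crops included, one or two more only if the job needs it, and the job is handed in when it is done.

```bash
mkdir -p pics; cat > h.py <<'E'
import numpy as np, cv2, json
from station import r
def snap(n,f):
    s=r.snapshot(n); cv2.imwrite('pics/'+f+'.png',s['frame'][:,:,::-1])
    np.savez('pics/'+f+'.npz',**{k:np.array(v) for k,v in s.items()}); return s
def px2w(f,u,v,z):
    s=np.load('pics/'+f+'.npz'); R=s['R'];t=s['t']
    d=R.T@np.array([(u-s['cx'])/s['fx'],(v-s['cy'])/s['fy'],1]); c=-R.T@t
    return c+d*(z-c[2])/d[2]
def w2px(f,X):
    s=np.load('pics/'+f+'.npz'); p=s['R']@np.array(X)+s['t']
    return s['fx']*p[0]/p[2]+s['cx'], s['fy']*p[1]/p[2]+s['cy']
E
python3 - <<'E'
from h import *
snap('top','top0'); snap('side','side0')
for f in('top0','side0'):
    s=np.load('pics/'+f+'.npz'); print(f,s['fx'],s['cx'],(-s['R'].T@s['t']).round(3),s['R'].round(2).tolist())
print(r.sense())
E
```

```text
top0 432.12994401000003 328.25533996679627 [ 0.421 -0.008  1.357] [[0.02, -1.0, 0.01], [-0.99, -0.02, -0.11], [0.11, -0.01, -0.99]]
side0 519.126033841085 314.2398123854114 [ 0.365 -1.067  0.829] [[0.99, -0.16, 0.0], [-0.09, -0.54, -0.83], [0.14, 0.82, -0.55]]
{'clock': 0.1, 'joints': array([-7.18878697e+01,  5.25879629e+00,  7.05733106e+01, -1.34324202e-03,
        1.04265438e+02, -3.24956284e+00]), 'joint_vel': array([ 0.00427511, -0.02132235, -0.0533053 ,  0.0963037 ,  0.03630198,
        0.01294286]), 'joint_torque': array([ 4.92953521e-03, -4.47859097e+01, -4.07567918e+01,  7.03029195e-02,
        2.85456434e-02, -1.09367759e-04]), 'tcp_pos': array([ 0.21855697, -0.55884126,  0.40363611]), 'orientation': array([-1.79902538e+02, -4.22904614e-03,  2.13613597e+01]), 'contact_force': array([ 0.31253253,  0.17049201, -0.18136592]), 'torque': array([-0.08905453, -0.01103156, -0.02077088]), 'opening': 0.0876467222181354}
```

View pics/top0.png

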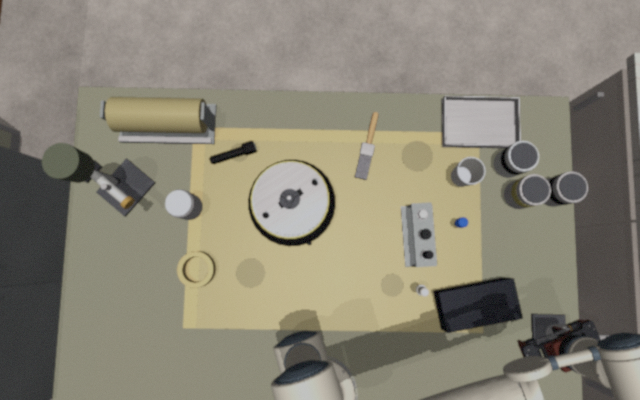

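View pics/side0.png

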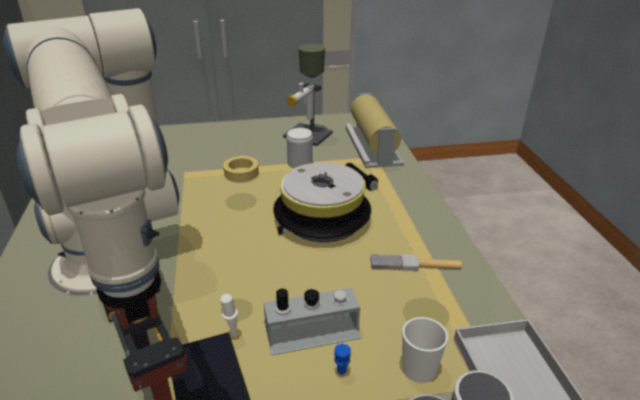

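Top view: the plate is centred at about (290,199), with holes near (315,182) and (266,215). The rack is at (420,235). Candidates for the drift are the black pin in the rack (428,254) and the white one on the table (423,291). For the dowel they are the black knob in the rack (425,234) and the blue one (461,222). The black pair fits. The silver one at (423,213) is the bolt. I'll confirm with one crop.

```bash
python3 - <<'E'
from h import *
a=cv2.imread('pics/top0.png'); b=cv2.imread('pics/side0.png')
A=cv2.resize(a[155:245,245:335],(400,400),interpolation=cv2.INTER_CUBIC)
B=cv2.resize(a[195:275,385:465],(400,400),interpolation=cv2.INTER_CUBIC)
C=cv2.resize(b[280:355,210:370],(426,200),interpolation=cv2.INTER_CUBIC)
o=np.zeros((600,800,3),np.uint8);o[:400,:400]=A;o[:400,400:]=B;o[400:,:426]=C
cv2.imwrite('pics/crop1.png',o)
E
```

```text
(no output)
```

View pics/crop1.png

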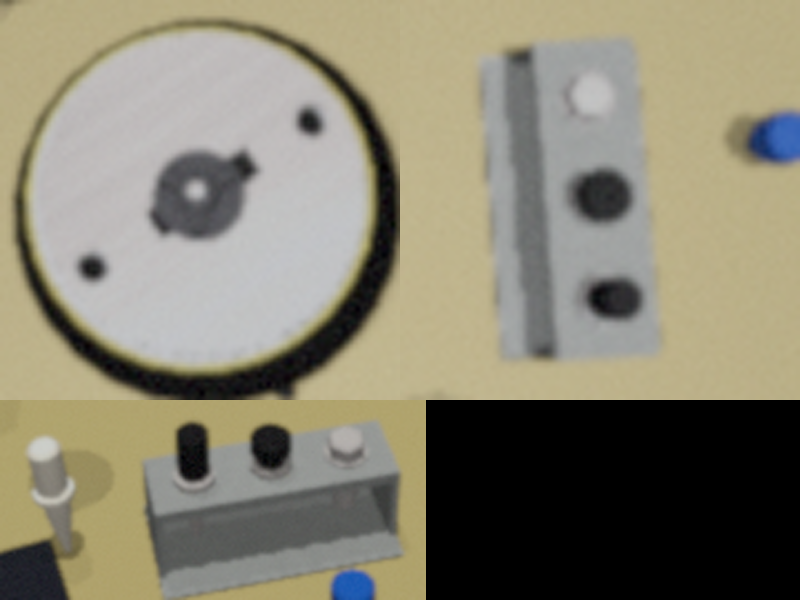

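Crop confirmed: the tall black grip at crop (615,298) is the drift, the black mushroom at (603,195) is the dowel, and the silver hexagon at (592,95) is the bolt. Next I'll compute positions and take wrist close-ups.

```bash
python3 - <<'E'
from h import *
H1=px2w('top0',314.4,181.9,.121);H2=px2w('top0',265.3,214.7,.121)
D=px2w('top0',427.6,254.2,.115);W=px2w('top0',425.2,233.6,.1);B=px2w('top0',423,213.6,.085)
print(H1,H2,np.linalg.norm(H1-H2),D,W,B)
c=(D+W)/2
r.reach([c[0],c[1],.42],[180,0,0]); snap('wrist','w_rack'); print(r.sense()['clock'])
m=(H1+H2)/2
r.reach([m[0]-.0,m[1],.46],[180,0,0]); snap('wrist','w_plate'); print(r.sense()['clock'])
for f in('w_rack','w_plate'):
    s=np.load('pics/'+f+'.npz'); print(f,s['fx'],(-s['R'].T@s['t']).round(3),s['R'].round(2).tolist())
print(w2px('w_plate',H1),w2px('w_plate',H2))
a=cv2.imread('pics/w_rack.png');b=cv2.imread('pics/w_plate.png')
cv2.imwrite('pics/w2.png',cv2.resize(np.vstack([a,b]),(480,600),interpolation=cv2.INTER_AREA))
E
```

```text
[0.62919988 0.02305425 0.121     ] [0.53122417 0.16169689 0.121     ] 0.1697675506026224 [ 0.42706649 -0.30530866  0.115     ] [ 0.48668409 -0.30232776  0.1       ] [ 0.54657465 -0.29970382  0.085     ]
1.4667
3.0583
w_rack 328.79318990460774 [ 0.532 -0.304  0.401] [[0.0, -1.0, 0.0], [-0.96, -0.0, 0.27], [-0.27, -0.0, -0.96]]
w_plate 328.79318990460774 [0.656 0.092 0.441] [[-0.0, -1.0, 0.0], [-0.96, 0.0, 0.27], [-0.27, -0.0, -0.96]]
(np.float64(392.62089943397496), np.float64(129.48733965616375)) (np.float64(253.75165272314553), np.float64(225.2988067952795))
```

View pics/w2.png

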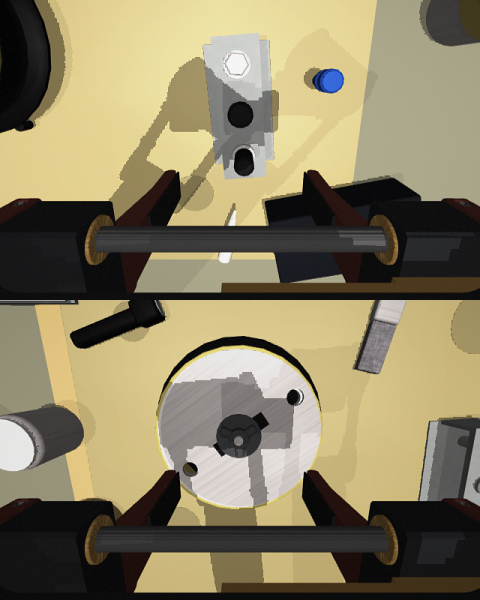

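Wrist views: the rack pins are at about (320,153) for the dowel and (325,215) for the drift. The plate holes are near (393,129) and (253,226), as predicted, and a sliver of web shows in each. I'll enlarge these.

```bash
python3 - <<'E'
from h import *
a=cv2.imread('pics/w_rack.png');b=cv2.imread('pics/w_plate.png')
def c(i,u,v,h,n): return cv2.resize(i[v-h:v+h,u-h:u+h],(n,n),interpolation=cv2.INTER_NEAREST)
cv2.imwrite('pics/c2.png',np.vstack([np.hstack([c(b,393,129,15,300),c(b,254,226,15,300)]),np.hstack([c(a,320,153,25,300),c(a,325,215,25,300)])]))
E
```

```text
(no output)
```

View pics/c2.png

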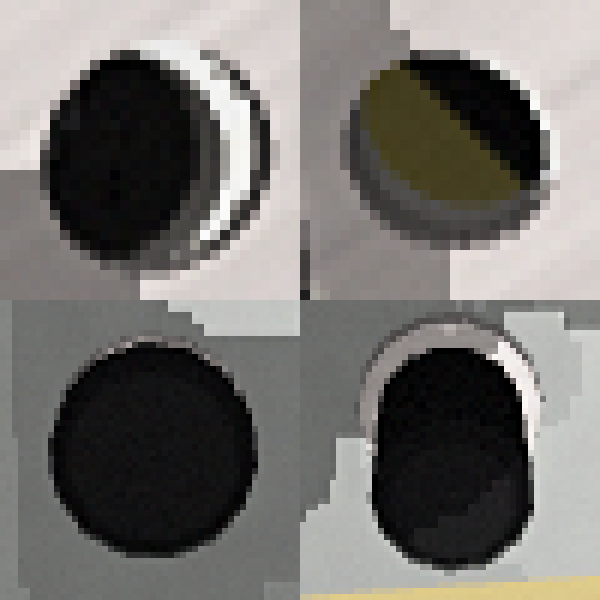

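```bash
python3 - <<'E'
from h import *
H1=px2w('w_plate',393,129.4,.121);H2=px2w('w_plate',253.15,225.3,.121)
D=px2w('w_rack',325.0,221.2,.122);W=px2w('w_rack',320,152.2,.104)
print(H1,H2,np.linalg.norm(H1-H2),D,W)
# drift: blend of two views
d=(D+px2w('top0',427.6,254.2,.115))/2; print(d)
r.reach([d[0],d[1],.34],[180,0,0])
r.servo_line([d[0],d[1],.072+.028+.163],speed=.12)
print(r.sense()['contact_force']); r.grab(40); r.wait(.2); s=r.sense();print(s['opening'],s['contact_force'],s['torque'],s['tcp_pos'],s['clock'])
snap('wrist','w_g')
E
```

```text
[0.62928208 0.02269569 0.121     ] [0.5312234 0.1623223 0.121    ] 0.1706197390086383 [ 0.4272375  -0.30752053  0.122     ] [ 0.48703826 -0.30298103  0.104     ]
[ 0.427152  -0.3064146  0.1185   ]
[ 0.75454395 -0.2273728   0.11066259]
0.024179185998414076 [-0.08075694 -2.12052336 -1.09465469] [-0.22369082 -0.10375903  0.03557004] [ 0.42714586 -0.30653669  0.2630441 ] 6.675
```

```bash
cat >> h.py <<'E'
def insert(p, z0, zend, tool, yaw, F0, fmax=30, tmax=25, gain=1.2e-4, dead=2.5):
    """step tcp down from z0 to zend, giving sideways to the felt force; F0 = free force."""
    p=np.array(p,float); z=z0; t0=r.sense()['clock']; log=[]; best=None
    while z>zend:
        s=r.sense(); f=s['contact_force']-F0; fl=np.hypot(*f[:2])
        log.append((round(s['tcp_pos'][2]-tool,4),*(p*1e3).round(1),*f.round(1)))
        if s['clock']-t0>tmax: print('time');break
        if fl>dead: p+=f[:2]/fl*min((fl-dead)*gain,1.2e-3)
        if f[2]>fmax: print('push');break
        step=1e-3 if f[2]<12 else 4e-4 if f[2]<22 else 0
        z=max(z-step,zend); r.servo_line([p[0],p[1],z],speed=.03)
    s=r.sense(); print(s['clock'],s['tcp_pos'],s['contact_force']-F0)
    for l in log[::max(1,len(log)//25)]: print(*l)
    for l in log[-6:]: print('end',*l)
    return p,z
E
python3 - <<'E'
from h import *
s=r.sense();x,y,_=s['tcp_pos']
r.servo_line([x,y,.263+.15],speed=.2)
print(r.sense()['contact_force'],r.sense()['opening'])
H=np.array([.6293-.001,.0227+.0035]); yaw=-54.7
O=.121+.191   # tcp z when home
r.reach([*H,O+.085],[180,0,yaw])
r.wait(.2);F0=r.sense()['contact_force'];print(F0)
snap('wrist','w_over'); snap('side','s_over')
r.servo_line([*H,O+.045],speed=.08)
s=r.sense();print(s['contact_force']-F0,s['torque'],s['joints'].round(1),s['clock'])
np.save('F0.npy',F0)
a=cv2.imread('pics/w_over.png');b=cv2.imread('pics/s_over.png')[100:260,200:440]
cv2.imwrite('pics/over.png',np.vstack([a[100:400,120:520],cv2.resize(b,(400,267))]))
E
```

```text
[ 0.257956    0.73501894 -2.09598864] 0.024117655455565126
[ 1.32981613 -0.23166669 -2.89213093]
[-0.6722515   0.29781692  1.03374134] [ 0.09686358 -0.00401972 -0.03053383] [ -0.7   9.4  70.8   0.   99.8 144. ] 10.025
```

View pics/over.png

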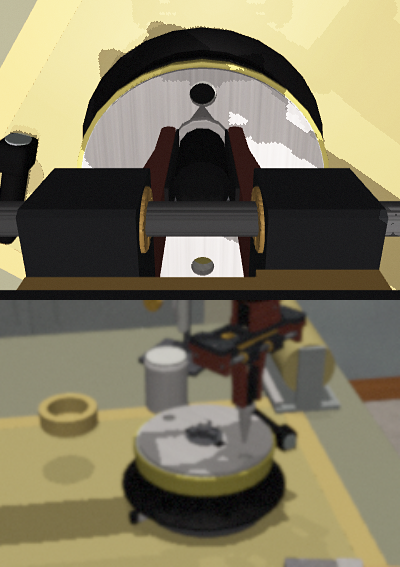

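The drift is held upright with its tip 17 mm into hole1 (crop (203,93)) and free of contact. Now the easing descent.

```bash
sed -i 's/else 0$/else 2e-4/' h.py; python3 - <<'E'
from h import *
F0=np.load('F0.npy'); O=.121+.191
s=r.sense()
p,z=insert(s['tcp_pos'][:2],O+.045,O-.002,O,-54.7,F0,fmax=27,tmax=16)
print(p,z-O)
E
```

```text
21.775 [0.62904468 0.02290427 0.31090853] [-2.42957618  0.02916764  9.5183365 ]
0.0448 628.2 26.3 -0.7 0.3 1.0
0.0445 628.2 26.3 -0.7 -0.3 1.7
0.043 628.2 26.3 -0.9 0.4 1.0
0.0419 628.2 26.3 -1.5 -0.0 1.0
0.041 628.2 26.3 -1.5 0.7 1.4
0.04 628.2 26.3 -1.5 -0.7 1.2
0.0391 628.2 26.3 -0.9 0.1 1.4
0.0381 628.2 26.3 -0.6 -1.5 2.4
0.0372 628.2 26.3 0.2 -2.0 2.9
0.0362 628.2 26.3 -0.1 -3.8 5.3
0.0352 628.2 26.1 1.1 -3.7 4.7
0.0341 628.3 26.0 1.0 -4.2 5.4
0.0331 628.3 25.8 0.7 -4.8 4.9
0.032 628.4 25.5 0.3 -4.0 5.4
0.0309 628.4 25.3 0.5 -4.4 5.3
0.0299 628.4 25.1 0.6 -4.7 6.4
0.0288 628.5 24.8 0.9 -5.3 6.3
0.0277 628.5 24.5 1.6 -3.7 4.5
0.0268 628.6 24.3 1.5 -4.0 5.8
0.0259 628.7 24.1 0.6 -3.7 5.7
0.0249 628.7 23.9 0.4 -3.8 4.6
0.0239 628.7 23.8 1.1 -3.6 5.2
0.023 628.8 23.6 1.0 -4.0 5.8
0.0219 628.8 23.4 1.3 -4.6 4.8
0.0209 628.9 23.2 3.0 -4.4 6.0
0.0198 629.1 22.9 1.3 -4.5 4.6
0.0188 629.1 22.6 0.6 -3.4 5.1
0.0179 629.2 22.5 0.5 -2.8 4.5
0.0165 629.2 22.5 0.6 -2.8 3.3
0.0159 629.2 22.4 2.3 -2.8 4.7
0.0152 629.3 22.3 -0.1 -1.3 5.9
0.0143 629.3 22.3 -0.9 -1.7 7.6
0.0134 629.3 22.3 -0.8 -0.1 8.2
0.0126 629.3 22.3 -0.4 -0.8 9.1
0.0115 629.3 22.3 -0.9 -0.6 8.3
0.0103 629.3 22.3 -0.8 0.2 7.4
0.0093 629.3 22.3 -1.4 1.1 8.0
0.0083 629.3 22.3 -1.1 0.4 8.8
0.0073 629.3 22.3 -1.2 0.8 8.0
0.0063 629.3 22.3 -0.9 -0.1 8.1
0.0053 629.3 22.3 -0.7 0.3 8.4
0.0043 629.3 22.3 -1.4 1.0 6.9
0.0032 629.3 22.3 -1.3 0.7 7.4
0.0023 629.3 22.3 -1.7 0.4 8.0
0.0012 629.3 22.3 -1.8 1.9 7.7
0.0002 629.3 22.3 -1.0 0.7 7.8
-0.0007 629.3 22.3 -0.8 0.6 9.0
end 0.0043 629.3 22.3 -1.4 1.0 6.9
end 0.0032 629.3 22.3 -1.3 0.7 7.4
end 0.0023 629.3 22.3 -1.7 0.4 8.0
end 0.0012 629.3 22.3 -1.8 1.9 7.7
end 0.0002 629.3 22.3 -1.0 0.7 7.8
end -0.0007 629.3 22.3 -0.8 0.6 9.0
[0.62926155 0.02234945] -0.0020000000000000018
```

```bash
python3 - <<'E'
from h import *
snap('side','s2'); snap('wrist','w_2')
print(w2px('s2',[.629,.0225,.121]),w2px('s2',[.629,.0225,.149]),r.sense()['opening'])
a=cv2.imread('pics/w_2.png')[150:330,220:420];b=cv2.imread('pics/s2.png')[130:230,260:400]
cv2.imwrite('pics/d2.png',np.vstack([cv2.resize(a,(400,360)[0:2]) ,cv2.resize(b,(400,286))])[:600])
E
```

```text
(np.float64(346.18670555879265), np.float64(193.62570724292289)) (np.float64(346.56661356843523), np.float64(184.2363791467519)) 0.024117081901741565
```

View pics/d2.png

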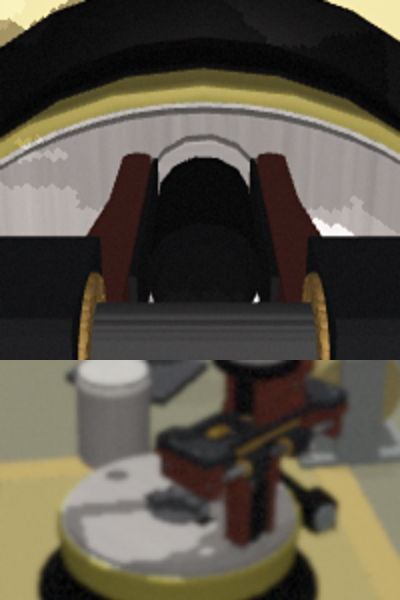

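The collar is at or near the plate (wrist crop: silver collar at (203,150)). I'll press on gently to feel for the seat.

```bash
python3 - <<'E'
from h import *
F0=np.load('F0.npy'); O=.121+.191
p,z=insert([.62926,.02235],O-.002,O-.006,O,-54.7,F0,fmax=24,tmax=6,dead=3)
E
```

```text
24.125 [0.62832669 0.02289412 0.31022018] [-3.90169752  0.80838342 20.50617917]
-0.0011 629.3 22.3 -2.1 0.4 9.8
-0.0013 629.3 22.3 -3.1 0.7 12.5
-0.0014 629.2 22.4 -3.9 0.2 12.9
-0.0014 629.1 22.4 -3.9 0.6 15.0
-0.0015 629.0 22.4 -3.9 -0.0 15.9
-0.0016 628.9 22.4 -4.2 0.6 16.8
-0.0016 628.8 22.4 -4.5 -0.2 18.3
-0.0017 628.6 22.4 -3.6 0.1 18.1
-0.0017 628.5 22.4 -3.9 -0.1 19.5
end -0.0014 629.1 22.4 -3.9 0.6 15.0
end -0.0015 629.0 22.4 -3.9 -0.0 15.9
end -0.0016 628.9 22.4 -4.2 0.6 16.8
end -0.0016 628.8 22.4 -4.5 -0.2 18.3
end -0.0017 628.6 22.4 -3.6 0.1 18.1
end -0.0017 628.5 22.4 -3.9 -0.1 19.5
```

The force rises stiffly, about 20 N, so it has seated. Relax, release, back off and check from above while moving to the dowel.

```bash
python3 - <<'E'
from h import *
s=r.sense(); x,y,z=s['tcp_pos']; r.servo_line([x,y,z+.0005],speed=.03); print(r.sense()['contact_force'])
r.let_go(); r.servo_line([x,y,.40],speed=.2)
m=[.58,.0925]
r.reach([m[0],m[1],.46],[180,0,0]); snap('wrist','w_after'); print(r.sense()['clock'])
a=cv2.imread('pics/w_after.png'); i=lambda u,v,h,n: cv2.resize(a[v-h:v+h,u-h:u+h],(n,n),interpolation=cv2.INTER_NEAREST)
u1=[int(q) for q in w2px('w_after',[.629,.023,.14])];u2=[int(round(q)) for q in w2px('w_after',[.531,.1625,.121])]
print(u1,u2)
cv2.imwrite('pics/after.png',np.hstack([i(*u1,30,400),i(*u2,15,400)]))
E
```

```text
[ 2.48456386 -0.6506183   5.64107846]
26.975
[398, 130] [254, 225]
```

View pics/after.png

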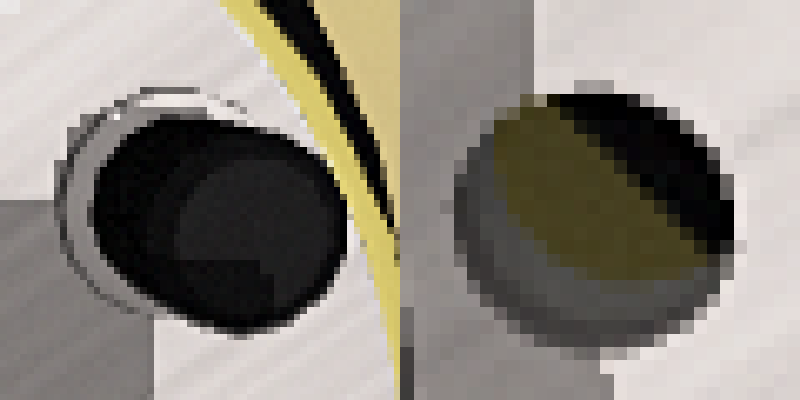

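```bash
python3 - <<'E'
from h import *
f='w_after'
t=(406.8,134.75); print('top@.171',px2w(f,*t,.171)); 
c=(398-30+172/6.667-.5,130-30+200/6.667-.5); print('collar@.127',px2w(f,*c,.127))
s=np.load('pics/'+f+'.npz')
print('H2',px2w(f,253.1,225.9,.121))
# compare olive-edge in crop with wheel hole bottom rim for trial offsets
cx,cy=.6288+(.531-.6288),.1625
th=np.linspace(0,2*np.pi,73)
for z in(.121,.115,.103):
    q=np.array([w2px(f,[.531+.011*np.cos(a),.1625+.011*np.sin(a),z]) for a in th]); q=(q-[254-15,225-15]+.5)*13.333
    print(z,'crop x',q[:,0].min().round()+400,q[:,0].max().round()+400,'y',q[:,1].min().round(),q[:,1].max().round())
E
```

```text
top@.171 [0.62847808 0.02352214 0.171     ]
collar@.127 [0.62890381 0.02515059 0.127     ]
H2 [0.53036132 0.16313029 0.121     ]
0.121 crop x 460.0 744.0 y 77.0 342.0
0.115 crop x 478.0 757.0 y 51.0 313.0
0.103 crop x 511.0 781.0 y 2.0 256.0
```

```bash
python3 - <<'E'
from h import *
s=np.load('pics/w_2.npz'); C=-s['R'].T@s['t']; P=np.array([.6291,.0226]); d=C[:2]-P; d/=np.linalg.norm(d)
for h in(0,3,6,12):
    o=.121+h/1e3
    print(h,'collar far top row',w2px('w_2',[*(P+d*.016),o+.006])[1].round(1),'base far', w2px('w_2',[*(P+d*.016),o])[1].round(1),
     'grip base',w2px('w_2',[*(P+d*.0125),o+.006])[1].round(1),'grip top edge far',w2px('w_2',[*(P+d*.0125),o+.05])[1].round(1))
    print('   after top center',w2px('w_after',[.6290,.0229,o+.05]),'collar',w2px('w_after',[.6290,.0229,o+.006]))
print('width px',20)
a=cv2.imread('pics/w_2.png').mean(2)
print(a[205:275,320].round().astype(int))
E
```

```text
0 collar far top row 215.2 base far 211.5 grip base 221.4 grip top edge far 259.6
   after top center (np.float64(407.6174291558757), np.float64(134.0941636132028)) collar (np.float64(395.7125855370248), np.float64(129.39090417004462))
3 collar far top row 217.1 base far 213.3 grip base 223.4 grip top edge far 263.1
   after top center (np.float64(408.56901772942), np.float64(134.47010874006153)) collar (np.float64(396.41919826758), np.float64(129.67006642568114))
6 collar far top row 219.1 base far 215.2 grip base 225.5 grip top edge far 266.8
   after top center (np.float64(409.54177605246235), np.float64(134.85441742274895)) collar (np.float64(397.1393259629482), np.float64(129.95456805308237))
12 collar far top row 223.3 base far 219.1 grip base 229.8 grip top edge far 274.7
   after top center (np.float64(411.5536919893462), np.float64(135.64926722774817)) collar (np.float64(398.6217074473387), np.float64(130.54021410926265))
width px 20
[ 86 113 160 156 157 156 158 156 156 156 156 154 114  85  94 136 182 158
 157 157 159 163 161 115   0   7  13   9  10   8  11   9  11  10  11  10
   7  11  12  10  12  10  11  10  10  11  11  14  12  14   6   9   9  10
   9  14  12  15  16  15  14  16  19  15  16  16  16  17  20  18]
```

```bash
python3 - <<'E'
from h import *
for f in('w_over','w_2'):
    a=cv2.imread('pics/%s.png'%f).mean(2).astype(int); print(f,a[195:240,320].tolist())
A=cv2.imread('pics/w_over.png')[170:290,240:400];B=cv2.imread('pics/w_2.png')[170:290,240:400]
a=cv2.imread('pics/w_after.png')[90:170,350:450]
cv2.imwrite('pics/cmp.png',np.vstack([np.hstack([cv2.resize(A,(400,300)),cv2.resize(B,(400,300))]),cv2.resize(a,(800,640))[170:470]]))
E
```

```text
w_over [12, 15, 14, 15, 15, 15, 13, 10, 24, 76, 82, 74, 71, 73, 73, 73, 72, 73, 73, 76, 76, 75, 81, 82, 89, 128, 173, 149, 151, 151, 152, 156, 150, 68, 8, 8, 10, 12, 10, 6, 7, 10, 8, 9, 13]
w_2 [151, 147, 141, 135, 126, 133, 173, 187, 129, 81, 85, 112, 159, 156, 157, 156, 158, 155, 156, 156, 155, 153, 114, 84, 94, 135, 182, 157, 156, 156, 159, 163, 161, 114, 0, 6, 13, 9, 10, 8, 10, 9, 10, 9, 10]
```

View pics/cmp.png

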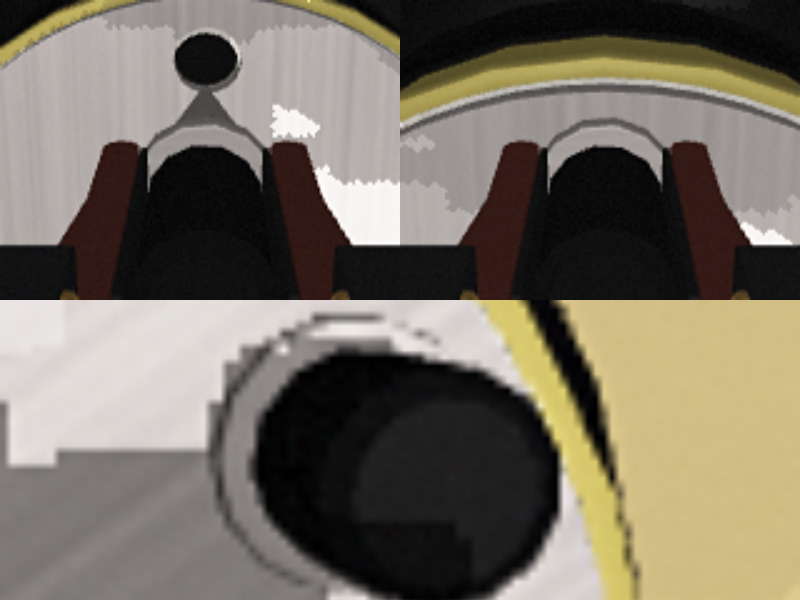

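The collar's row in the gripper (221) is identical before and after, so the pin did not slip and its origin is at the plate: the drift is home. Now the dowel.

```bash
python3 - <<'E'
from h import *
d=[.487,-.3027]
r.reach([*d,.33],[180,0,0]); r.servo_line([*d,.072+.025+.163],speed=.12)
r.grab(40); r.wait(.15); s=r.sense();print(s['opening'],s['contact_force'],s['clock'])
r.servo_line([*d,.41],speed=.2)
H=[.5307,.1628]; O=.121+.188
r.reach([*H,O+.06],[180,0,125.3]); r.wait(.2); F0=r.sense()['contact_force']; print(F0,r.sense()['clock'],r.sense()['opening'])
r.servo_line([*H,O+.037],speed=.08)
p,z=insert(H,O+.037,O-.006,O,125.3,F0,fmax=22,tmax=20,dead=2)
np.save('F1.npy',F0);print(p,z-O)
E
```

```text
0.030485767955578343 [-0.04611511 -0.62645808  0.29930932] 30.3583
[ 0.81533611  0.38484275 -1.92844332] 33.175 0.03045044647116051
45.1167 [0.52697181 0.16439509 0.30734686] [-2.73212775  0.02036001 17.29228514]
0.0359 530.7 162.8 -0.2 -0.5 0.5
0.0364 530.7 162.8 -1.7 0.0 1.5
0.0351 530.7 162.8 -0.5 0.0 1.0
0.0339 530.7 162.8 -1.6 -0.3 0.9
0.0329 530.7 162.8 -1.0 -1.0 0.8
0.0319 530.7 162.8 -0.7 0.4 0.2
0.0309 530.7 162.8 -0.3 -0.3 0.8
0.0301 530.7 162.8 -2.2 0.1 1.1
0.0292 530.7 162.8 -1.8 -0.1 3.0
0.0277 530.7 162.8 -2.2 1.2 2.2
0.0267 530.6 162.8 -1.0 1.2 0.7
0.0259 530.6 162.8 -2.2 1.0 1.3
0.0251 530.6 162.9 -2.2 1.5 1.7
0.0245 530.5 162.9 -3.0 0.6 4.6
0.0237 530.4 162.9 -4.4 -0.5 7.3
0.0226 530.1 162.9 -3.8 1.2 2.6
0.0202 529.9 163.0 -3.3 1.8 1.8
0.0195 529.7 163.1 -2.3 2.0 2.1
0.0188 529.6 163.1 -2.7 1.8 2.1
0.018 529.5 163.2 -3.3 2.4 2.1
0.017 529.3 163.4 -2.1 1.7 2.1
0.0159 529.2 163.4 -2.7 1.3 2.0
0.0149 529.1 163.5 -2.2 1.5 1.7
0.0138 529.0 163.5 -1.7 1.3 2.3
0.0129 529.0 163.5 -1.9 1.6 0.8
0.0119 529.0 163.6 -2.0 1.9 2.1
0.0109 528.9 163.6 -1.5 2.0 1.2
0.0099 528.9 163.7 
[... 178 characters left out ...]
9 528.6 163.9 -1.5 0.9 1.3
0.0029 528.6 163.9 -0.8 1.7 2.0
0.0019 528.6 163.9 -1.9 1.2 1.7
0.0009 528.6 163.9 -0.9 0.4 0.5
0.0001 528.6 163.9 -2.6 1.4 2.5
-0.0002 528.5 164.0 -3.4 0.4 6.0
-0.0006 528.3 164.0 -3.9 1.0 8.3
-0.0008 528.1 164.0 -4.6 0.9 10.9
-0.0011 527.8 164.1 -5.3 2.5 14.7
-0.0012 527.3 164.3 -4.6 0.4 14.4
-0.0013 527.0 164.3 -3.8 0.5 16.4
-0.0013 526.8 164.4 -3.2 1.2 16.9
-0.0015 526.7 164.4 -3.8 -0.1 16.9
end -0.0008 528.1 164.0 -4.6 0.9 10.9
end -0.0011 527.8 164.1 -5.3 2.5 14.7
end -0.0012 527.3 164.3 -4.6 0.4 14.4
end -0.0013 527.0 164.3 -3.8 0.5 16.4
end -0.0013 526.8 164.4 -3.2 1.2 16.9
end -0.0015 526.7 164.4 -3.8 -0.1 16.9
[0.52644116 0.16440728] -0.006000000000000005
```

Clear seat at 0.0 mm. Re-centre, release, back off and check with pictures.

```bash
python3 - <<'E'
from h import *
O=.309
r.servo_line([.5286,.1639,O-.0012],speed=.03); r.wait(.2); print(r.sense()['contact_force']-np.load('F1.npy'))
r.let_go(); r.servo_line([.5286,.1639,.40],speed=.2)
r.reach([.56,.0,.45],[180,0,0]); snap('wrist','w_f'); 
r.reach([.36,-.2,.42],[180,0,0]); r.wait(.2); snap('side','s_f'); snap('top','t_f'); print(r.sense()['clock'],r.sense()['contact_force'])
for n,P in(('drift',[.629,.0228]),('dowel',[.5286,.1639])):
    for z in(.121,.127,.153 if n=='dowel' else .171): print(n,z,np.round(w2px('w_f',[*P,z]),1),np.round(w2px('s_f',[*P,z]),1))
a=cv2.imread('pics/w_f.png');b=cv2.imread('pics/s_f.png')[145:235,260:395]
cv2.imwrite('pics/fin.png',np.hstack([a[50:250,150:450].repeat(2,0).repeat(2,1)[:, :400]*0+cv2.resize(a[40:260,170:430],(400,400)) if 0 else cv2.resize(a[20:260,150:450],(400,320)),cv2.resize(b,(400,320))]))
E
```

```text
[-4.20194786  2.08075064  9.42697541]
50.3417 [-1.0473817   0.02292428 -0.13077276]
drift 0.121 [297.  107.7] [346.2 193.6]
drift 0.127 [296.5 107.8] [346.2 191.6]
drift 0.171 [292.4 109. ] [346.8 176.6]
dowel 0.121 [156.8 211.8] [299.4 169.7]
dowel 0.127 [153.9 213.8] [299.4 167.8]
dowel 0.153 [139.7 223.4] [299.2 159.4]
```

View pics/fin.png

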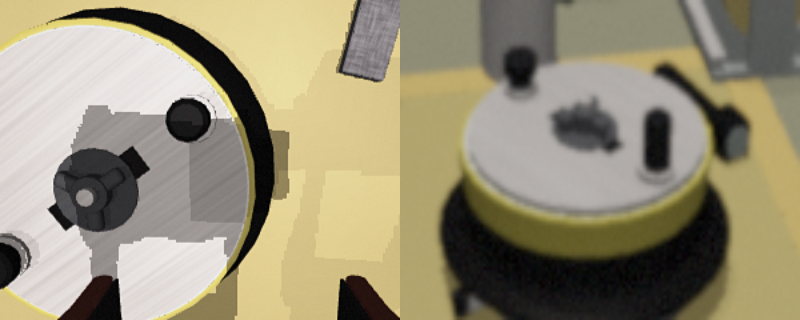

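The final picture shows both pins upright with collars on the plate. The drift's top is at wrist px (292.5,110), predicted (292.4,109). In the side view the tops are at rows of about 175 (drift) and 158 (dowel), which fits both being home. Handing in.

```bash
python3 -c "
from h import *
r.hand_in(); print(r.sense()['clock'])"
```

```text
the job is handed in; nothing more can be done
the job is handed in; nothing more can be done
```

Both pins are in and the job is handed in at about 50 s. The tapered drift pin went home first in hole1, then the dowel in hole2, and I left both in.

- **Push forces:** the highest felt while pushing was about 20 N on the drift and 17 N on the dowel, against the 40 N limit.
- **Drift:** it met a firm stop about 1 mm below the computed home height. Wrist pictures before and after show it did not slip in the gripper, so I put the 1 mm down to grasp height or calibration.
- **Dowel:** it met a clear stop at the computed height. I kept giving sideways for about 2 mm after it seated, so I re-centred the gripper before letting go.
- **Final pictures:** both pins stand upright with collars on the plate, at the predicted pixels within about 1 to 2 px. The arm was clear of everything.
- **Disagreements:** my first reading of the sliver put the wheel hole about 3.5 mm further towards +y than where the drift finally settled. My first check of the drift's height in the wrist picture suggested it was 8 to 10 mm proud. The before-and-after comparison and the view from above did not bear that out.

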